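# Tip a refill carton into the feed rack and press it home

## Robot

A 7-joint arm with a two-finger parallel gripper is mounted at the origin on the work surface. World frame = base frame: x ahead of the robot, y to its left, z up, the work surface at z = 0. Lengths are in m, angles in rad, forces in N, time in s.
With the tool pointing down it reaches from about 0.4 to 0.85 m from the base axis. Payload 10.4 kg.
Tool frame: the origin (TCP) lies on the front face of the gripper's body, between the roots of the fingers; the fingertips stand 73 mm ahead of it and the grasp point (between the pads) lies 54 mm ahead of it; z points along the fingers, y is the line along which they close (so a half turn about z gives the same grasp; the last joint's range is limited). The gripper opens to 85 mm and grips with 20 to 120 N. Pads are 22 mm wide; open, the fingers measure 114 mm over their backs; the gripper's body (76 mm by 85 mm) begins 54 mm behind the grasp point. The pads swing forward as they close: fully open they stand 13 mm farther back than shut.
Start: joints at [-1.259, 0.332, -0.065, 1.46, 0.022, 1.35, -0.088], TCP at [0.205, 0.59, 0.304] pointing down, gripper open.
Joint ranges: [-2.6, 2.6], [-0.5, 2.12], [-1.47, 1.34], [0.16, 2.42], [-1.27, 4.41], [0.06, 2.06], [-2.6, 2.6]. Speed limits (rad/s): [2.22, 2.22, 2.79, 2.79, 3.14, 3.14, 3.14].

## Interface

Orientations are given as a unit quaternion [x, y, z, w].
In Python, from workcell import manip gives the robot as it stands.
- The arm moves only by the shell command python3 -m jog 'ROWS' [FORCE]. ROWS is JSON, a list of rows, each an object with "grip": the gripper command: -1 is fully open, 1 is shut, values between are in proportion; "slide": the shift along the tool's x, y, z in cm, a list of three; "yaw": the turn about the tool's z in rad. A call has 1 to 8 rows; each row shifts and turns the commanded pose from where the row before left it, along the tool's axes as they then stand; what a row does not reach is not made up. A row lasts 1/10 s, in which the tool goes at most 50 mm and 8.59 degrees, less where a joint would pass 70% of its speed; a pose out of reach is approached as far as the arm can. A call with a gripper value outside its range is refused whole. The fingers move at their own pace and stop on an object; FORCE is the grip in N (left out, the last holds). Time passes only in rows, so rows that do not move let the fingers close. It gives the time, the measured TCP pose, the force, the opening and the grip force at its end, in the units of the state.
- manip.get_obs(): the state, without advancing time (a new reading comes with each control period).
- manip.camera(name): name is "scene" or "top"; returns the picture (400x640x3 uint8, blue, green, red); there is no depth.
- manip.calibration(name): a dict with "vfov" (degrees; the focal length in pixels is half the picture's height over the tangent of half this angle, whatever the lens; pixels are square), "cx", "cy" (the principal point, pixels), "camera_from_world" (4x4, takes a point from world to camera coordinates). Camera axes: x right, y down, z forward; pixel columns grow to the right and rows downward; lengths in m; the calibration is good to about 2 mm. A picture is of the moment at which its call begins. calibration takes no time and is no camera call.
- manip.hand_in(): hands the job in; it is judged then, once.
Trained networks look in the newest picture that a camera, given by its name, has taken for a name from the list of things; names that differ only in an ending like _2 or _b are one class to them, and where a whole thing is asked for, a point or a joint stands for the part that bears it (a point fixed in the world has none). Each returns a list of dicts, best first, with "conf" (0 to 1); they miss things now and then, are a little off and sometimes report something else, mostly with a low value. They report only what shows in the picture. A call takes as long as a camera call. They do not tell look-alikes from the thing itself.
- manip.masks_of(thing, camera): "region" (400x640 bool, what is visible of it) and "centre" ([column, row] in pixels, amid what is visible of it).
The state is a dict: "clock": time; "joint_pos": joint angles; "joint_velocities": joint speeds; "tau": joint torques, N m; "position": TCP position; "ee_rot": TCP orientation; "ft_force": force on the tool from outside, world axes, zero at the start; "torque": the same for the moment, N m; "grip_width": opening from 0.0 (shut) to 1.0 (fully open); "grasp_force": force on a finger pad.
Only numpy, scipy, OpenCV 4.12 (cv2) and the standard library are available. Lean on these libraries where they do the work, as an engineer would, in place of code of your own. Each camera call takes 0.05 s, during which the arm holds its last target. There are 200 camera calls.

## Task

The tall refill carton standing at the open end of the feed rack has to be loaded: tip it over, away from that end and towards the rack's sprung pad, so that it lies on its side (do not shove it along while it stands). Then slide it between the guides against the sprung pad, press it home for a second with about 14 N and never with more than 25 N, and let go so that it stays lying flat and resting against the pad. Leave everything else on the bench as it stands.

Things in the scene. Friction and masses are not known exactly. Their poses are not given: they have to be found in the camera images.
- rack: Flat grey feed rack fixed to the bench, 580 (x) x 190 (y) mm. Origin: centre of its underside; the bed is 12 mm higher. x runs along the feed, from the open end (x = -290 mm) to the stop end (+290 mm); z up. Two guides, 30 mm above the bed and 114 mm apart inside, run from x = +155 mm on; from +85 to +155 mm they flare into a funnel 156 mm wide. The rest of the bed is open and flat.
- stop_rail: Rack's end plate at x = +285 mm (same origin and axes as the rack) with the stop block it carries, clamped immovably at an unknown place, and on that, facing the open end, a sprung pad: upright grey plate, 90 mm wide, top 76 mm above the bench. The pad's free face is at x = +160 to +210 mm: not reported, to be felt or seen. It gives 1 mm per 2 N, up to 12 mm, and springs back.
- carton: Plain carton, white tape over the top, 90 (x) x 100 (y) x 220 (z) mm, 0.35 to 0.7 kg, too wide to grasp. Stands on the rack's bed near x = -200 mm, its x roughly along the rack's. Origin: centre of its bottom end; z towards its top end. Tipped, it lies 90 mm high, its z along the rack's x. Pushed high it tips (balance point 110 mm up), low it slides. Sliding it on the bed takes 2 to 5 N, more along a guide.
- cup: Bystander, leave alone: white lidded specimen jar, 60 mm across, 65 mm tall. Origin: centre of its underside.
- spray: Bystander, leave alone: upright spray can, 56 mm across, 170 mm tall. Origin: centre of its underside.
- timer: Bystander, leave alone: flat white timer, 50 x 70 x 22 mm. Origin: centre of its underside.
- sanitiser: Bystander, leave alone: pump bottle, 55 x 80 mm, 185 mm tall. Origin: centre of its underside.
- slidebox: Bystander, leave alone: flat grey slide case, 90 x 170 x 35 mm. Origin: centre of its underside.
Mind the look-alikes: they are no part of the job. There is more than one size of the carton; the job needs the largest.

How it is judged:
By the outcome, as a careful person would: the job done as asked, in the order asked, and still so for the second after the job is handed in, with the robot touching nothing.
It also fails if it takes over 67 s, if anything falls off the work surface, if the arm or the gripper's body presses on something with over 40 N, if the wrist force passes 120 N, or if a joint passes its speed limit or range.

## Working session

There is one attempt and no reset: what is moved stays moved. The work goes in short steps, Python scripts to look and compute and a shell command to move; the robot and the scene stay as the last step left them, time stands still between calls to the robot, and variables do not carry over. Pictures are saved under pics/ and viewed, at most 10 in all, crops included, and the job is handed in when it is done.

```bash
mkdir -p pics; cat > h.py <<'E'
import numpy as np, cv2
from workcell import manip
from scipy.spatial.transform import Rotation as R
def ray(cam,px):
    c=manip.calibration(cam); f=200/np.tan(np.radians(c["vfov"])/2)
    T=np.array(c["camera_from_world"]); d=np.array([(px[0]-c["cx"])/f,(px[1]-c["cy"])/f,1.])
    return -T[:3,:3].T@T[:3,3], T[:3,:3].T@d
def at(cam,px,z):
    o,d=ray(cam,px); return o+d*(z-o[2])/d[2]
def proj(cam,p):
    c=manip.calibration(cam); f=200/np.tan(np.radians(c["vfov"])/2)
    T=np.array(c["camera_from_world"]); q=T[:3,:3]@np.array(p)+T[:3,3]
    return np.array([c["cx"]+f*q[0]/q[2],c["cy"]+f*q[1]/q[2]])
E
python3 - <<'E'
from h import *
for n in("scene","top"):
    im=manip.camera(n); cv2.imwrite(f"pics/{n}0.png",im); print(n,manip.calibration(n)["vfov"],ray(n,(320,200)))
    for t in("carton","rack","stop_rail"):
        for r in manip.masks_of(t,n): print(t,round(r["conf"],2),r["centre"],r["region"].sum(),cv2.boundingRect(r["region"].astype(np.uint8)))
o=manip.get_obs();print(o)
print(R.from_quat(o["ee_rot"]).as_matrix().round(3))
E
```

```text
scene 55.00050232644613 (array([0.95902753, 0.39008608, 0.55016049]), array([-0.52534191, -0.53951252, -0.65799082]))
carton 0.93 [301.9, 108.0] 2082 (285, 74, 35, 69)
carton 0.85 [255.6, 120.3] 6542 (217, 64, 73, 118)
carton 0.55 [175.1, 175.1] 3837 (138, 131, 67, 88)
rack 0.7 [367.4, 242.0] 17550 (220, 152, 259, 183)
stop_rail 0.87 [416.0, 260.1] 3255 (379, 219, 97, 95)
top 45.31191031733284 (array([ 0.40333611, -0.02941096,  1.04135834]), array([ 0.15281287,  0.03035391, -0.98782182]))
carton 0.95 [446.5, 113.1] 2320 (420, 80, 55, 62)
carton 0.62 [463.8, 299.6] 2250 (431, 272, 67, 49)
rack 0.79 [307.6, 212.9] 20025 (186, 166, 280, 88)
stop_rail 0.96 [224.8, 207.3] 2012 (187, 179, 65, 55)
stop_rail 0.38 [246.9, 134.5] 820 (234, 117, 27, 35)
{'clock': 0.4, 'joint_pos': array([-1.25859812,  0.33228599, -0.06467283,  1.46023643,  0.0215989 ,
        1.34992008, -0.08848682]), 'joint_velocities': array([-0.00069437, -0.00162438,  0.00026865, -0.00084982, -0.00041864,
       -0.0009333 , -0.00015915]), 'tau': array([-1.17316129e-03, -6.24554944e+01,  4.87017701e-02, -3.91376460e+01,
        1.63997785e-02,  3.65017215e-03,  5.09685265e-05]), 'position': array([0.20535097, 0.59026157, 0.30381852]), 'ee_rot': array([ 1.66621640e-01,  9.86020904e-01, -7.69119094e-05, -1.11440371e-05]), 'ft_force': array([-0.38838427,  0.35455108, -0.45979803]), 'torque': array([-0.02058209, -0.01188097,  0.04742987]), 'grasp_force': 0.0, 'grip_width': 1.0003195112985357}
[[-0.944  0.329 -0.   ]
 [ 0.329  0.944 -0.   ]
 [-0.    -0.    -1.   ]]
```

View pics/scene0.png

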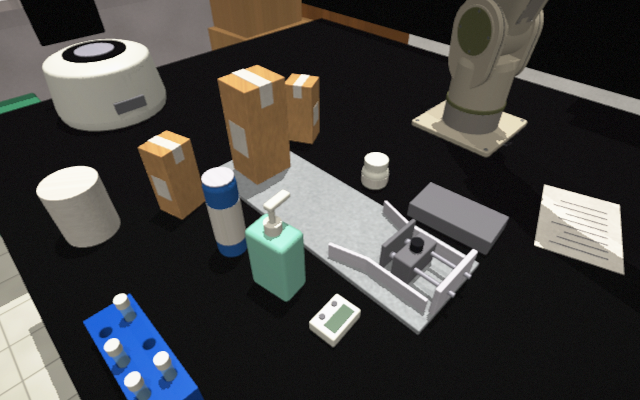

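View pics/top0.png

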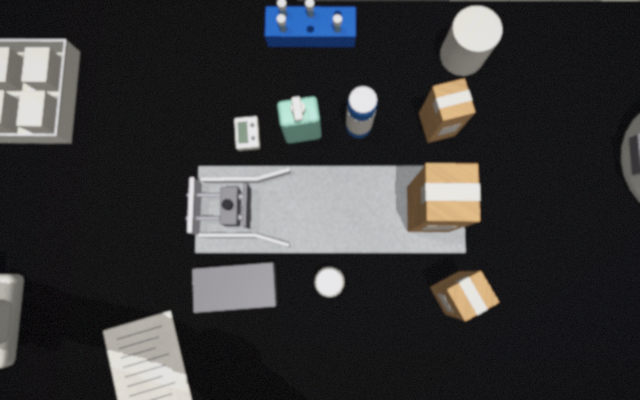

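The scene view shows the tall carton on the rack's open end at scene (255,120) and top (446,197). Two smaller look-alikes stand off the rack, at scene (302,108)/top (464,298) and scene (172,175)/top (446,113). I choose the one on the rack and check it in a crop.

```bash
python3 - <<'E'
from h import *
im=cv2.imread("pics/top0.png")
cv2.imwrite("pics/c1.png",cv2.resize(im[150:270,170:500],None,fx=2.4,fy=2.4,interpolation=cv2.INTER_CUBIC))
for px in[(195,252),(466,252),(466,240),(199,166),(300,166),(400,166)]: print("bed",px,at("top",px,.012).round(3))
for px in[(424,165),(480,164),(480,214),(423,215)]: print("cartop",px,at("top",px,.232).round(3))
for px in[(235,183),(250,183),(250,228),(235,228)]: print("pad",px,at("top",px,.076).round(3))
for t,z in(("cup",.065),("spray",.17),("sanitiser",.12),("timer",.022),("slidebox",.035)):
    for r in manip.masks_of(t,"top")[:2]: print(t,round(r["conf"],2),r["centre"],at("top",r["centre"],z).round(3))
for px in[(464,298),(450,95)]: print("alike",at("top",px,.14).round(3))
E
```

```text
bed (195, 252) [0.447 0.27  0.012]
bed (466, 252) [ 0.454 -0.31   0.012]
bed (466, 240) [ 0.48  -0.311  0.012]
bed (199, 166) [0.636 0.271 0.012]
bed (300, 166) [0.638 0.047 0.012]
bed (400, 166) [ 0.64  -0.172  0.012]
cartop (424, 165) [ 0.591 -0.183  0.232]
cartop (480, 164) [ 0.594 -0.278  0.232]
cartop (480, 214) [ 0.507 -0.275  0.232]
cartop (423, 215) [ 0.505 -0.179  0.232]
pad (235, 183) [0.586 0.176 0.076]
pad (250, 183) [0.587 0.145 0.076]
pad (250, 228) [0.494 0.141 0.076]
pad (235, 228) [0.493 0.172 0.076]
cup 0.9 [331.1, 282.5] [ 0.387 -0.024  0.065]
spray 0.56 [360.5, 111.4] [ 0.708 -0.077  0.17 ]
sanitiser 0.84 [298.9, 120.5] [0.706 0.043 0.12 ]
timer 0.73 [244.7, 132.9] [0.709 0.17  0.022]
slidebox 0.79 [235.8, 289.9] [0.368 0.174 0.035]
alike [ 0.364 -0.269  0.14 ]
alike [ 0.753 -0.253  0.14 ]
```

View pics/c1.png

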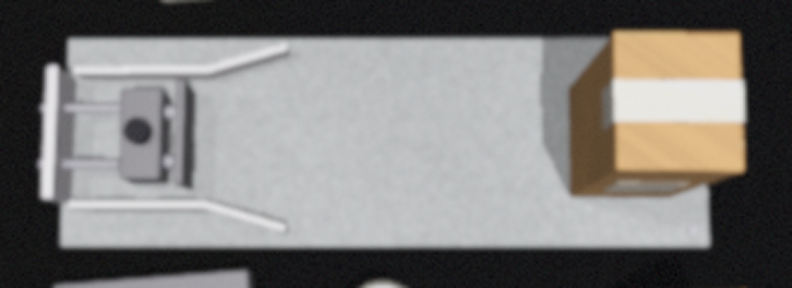

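The crop confirms it: tall carton with white tape, top face about 53x59 px (90x100 mm), standing on the rack's right, open end. The pad is at crop x≈180-192. Rack x points along world +y, and the axis is at world x≈0.545. First I lift and turn so that tool x points to world +y.

```bash
python3 -m jog '[{"grip":1,"slide":[0,0,-1.25],"yaw":0.15},{"grip":1,"slide":[0,0,-1.25],"yaw":0.15},{"grip":1,"slide":[0,0,-1.25],"yaw":0.15},{"grip":1,"slide":[0,0,-1.25],"yaw":0.15},{"grip":1,"slide":[0,0,-1.25],"yaw":0.15},{"grip":1,"slide":[0,0,-1.25],"yaw":0.15},{"grip":1,"slide":[0,0,-1.25],"yaw":0.15},{"grip":1,"slide":[0,0,-1.25],"yaw":0.15}]' 20; python3 - <<'E'
from h import *
for px in[(425.4,162.9),(478.7,162.9),(480.8,222.5),(425.8,221.7)]: print(at("top",px,.232).round(3))
print(at("top",(246,205),.076),at("top",(250,205),.03))
o=manip.get_obs();print(R.from_quat(o["ee_rot"]).as_matrix().round(3),o["ft_force"],o["joint_pos"])
E
```

```text
clock: 1.45
position: [0.2053, 0.5903, 0.4045]
ee_rot: [0.696, 0.718, 0.0, -0.0]
ft_force: [0.3, -0.7, 1.0]
grip_width: 0.001
grasp_force: 0.0
[ 0.595 -0.185  0.232]
[ 0.596 -0.276  0.232]
[ 0.493 -0.276  0.232]
[ 0.493 -0.184  0.232]
[0.54073917 0.15135101 0.076     ] [0.54737927 0.15137159 0.03      ]
[[-0.03  1.    0.  ]
 [ 1.    0.03  0.  ]
 [ 0.    0.   -1.  ]] [ 0.32835232 -0.73547639  1.04568316] [-1.38130285  0.3003413   0.09532194  1.29697413 -0.02819741  1.54538308
 -1.25961406]
```

```bash
python3 -m jog '[{"grip":1,"slide":[-3,4,0],"yaw":0.02},{"grip":1,"slide":[-3,4,0],"yaw":0},{"grip":1,"slide":[-3,4,0],"yaw":0},{"grip":1,"slide":[-3,4,0],"yaw":0},{"grip":1,"slide":[-3,4,0],"yaw":0},{"grip":1,"slide":[-3,4,0],"yaw":0},{"grip":1,"slide":[-3,4,0],"yaw":0},{"grip":1,"slide":[-3,4,0],"yaw":0}]'
python3 -m jog '[{"grip":1,"slide":[-4.8,0,0],"yaw":0},{"grip":1,"slide":[-4.8,0,0],"yaw":0},{"grip":1,"slide":[-4.8,0,0],"yaw":0},{"grip":1,"slide":[-4.8,0,0],"yaw":0},{"grip":1,"slide":[-4.8,0,0],"yaw":0},{"grip":1,"slide":[-4.8,0,0],"yaw":0},{"grip":1,"slide":[-4.8,0,0],"yaw":0},{"grip":1,"slide":[-4.8,0,0],"yaw":0}]'
```

```text
clock: 2.25
position: [0.5311, 0.3549, 0.4042]
ee_rot: [0.701, 0.713, 0.0, -0.0]
ft_force: [-0.1, 1.0, -0.2]
grip_width: 0.001
grasp_force: 0.0
clock: 3.05
position: [0.5355, -0.0296, 0.4042]
ee_rot: [0.701, 0.713, 0.0, 0.0]
ft_force: [0.7, -0.3, -0.6]
grip_width: 0.003
grasp_force: 0.0
```

```bash
python3 -m jog '[{"grip":1,"slide":[-4,0.1,0],"yaw":0},{"grip":1,"slide":[-4,0.1,0],"yaw":0},{"grip":1,"slide":[-4,0.1,0],"yaw":0},{"grip":1,"slide":[-4,0.1,0],"yaw":0},{"grip":1,"slide":[-4,0.1,0],"yaw":0},{"grip":1,"slide":[-4,0.1,0],"yaw":0},{"grip":1,"slide":[-4,0,0],"yaw":0},{"grip":1,"slide":[-4,0,0],"yaw":0}]'
python3 -m jog '[{"grip":1,"slide":[0,0,2.3],"yaw":0},{"grip":1,"slide":[0,0,2.3],"yaw":0},{"grip":1,"slide":[0,0,2.3],"yaw":0},{"grip":1,"slide":[0,0,2.3],"yaw":0},{"grip":1,"slide":[0,0,2.3],"yaw":0},{"grip":1,"slide":[0,0,2.1],"yaw":0},{"grip":1,"slide":[0,0,0],"yaw":0},{"grip":1,"slide":[0,0,0],"yaw":0}]'
```

```text
clock: 3.85
position: [0.547, -0.3489, 0.4039]
ee_rot: [0.701, 0.713, 0.0, 0.0]
ft_force: [1.3, 0.8, 0.6]
grip_width: 0.002
grasp_force: 0.0
clock: 4.65
position: [0.5471, -0.3475, 0.2684]
ee_rot: [0.701, 0.713, 0.0, -0.0]
ft_force: [0.5, -0.9, 1.0]
grip_width: 0.003
grasp_force: 0.0
```

```bash
python3 -m jog '[{"grip":1,"slide":[1.5,-0.3,0],"yaw":0},{"grip":1,"slide":[1.5,0,0],"yaw":0},{"grip":1,"slide":[1.5,0,0],"yaw":0},{"grip":1,"slide":[1,0,0],"yaw":0},{"grip":1,"slide":[0.6,0,0],"yaw":0},{"grip":1,"slide":[0.6,0,0],"yaw":0},{"grip":1,"slide":[0.6,0,0],"yaw":0},{"grip":1,"slide":[0.6,0,0],"yaw":0}]'; python3 - <<'E'
from h import *
cv2.imwrite("pics/s2.png",manip.camera("scene")[20:260,120:440].repeat(2,0).repeat(2,1))
E
```

```text
clock: 5.45
position: [0.5426, -0.2687, 0.268]
ee_rot: [0.702, 0.712, -0.0, 0.0]
ft_force: [-0.1, -1.0, 0.5]
grip_width: 0.004
grasp_force: 0.7
```

View pics/s2.png

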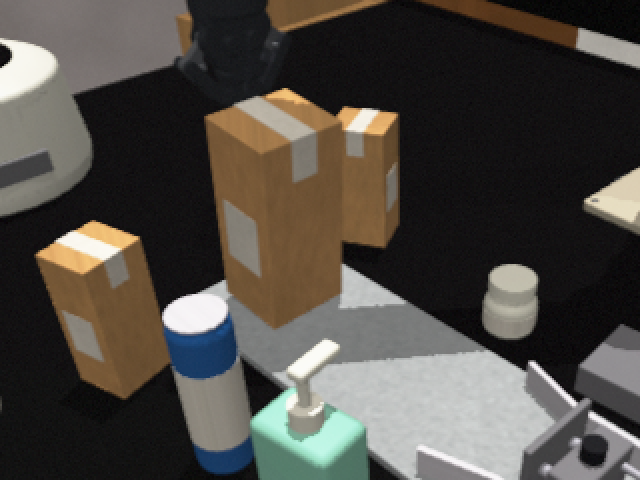

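The carton leans towards the pad and its front bottom corner is still at scene (257,182), so it is tipping and not sliding. I continue.

```bash
python3 -m jog '[{"grip":1,"slide":[0.8,0,0],"yaw":0},{"grip":1,"slide":[0.8,0,0],"yaw":0},{"grip":1,"slide":[0.8,0,0],"yaw":0},{"grip":1,"slide":[0.8,0,0],"yaw":0},{"grip":1,"slide":[0.8,0,0],"yaw":0},{"grip":1,"slide":[0.6,0,0],"yaw":0},{"grip":1,"slide":[0.5,0,0],"yaw":0},{"grip":1,"slide":[0.4,0,0],"yaw":0}]'
python3 -m jog '[{"grip":1,"slide":[0.3,0,0],"yaw":0},{"grip":1,"slide":[0.3,0,0],"yaw":0},{"grip":1,"slide":[0.3,0,0],"yaw":0},{"grip":1,"slide":[0,0,0],"yaw":0},{"grip":1,"slide":[0,0,0],"yaw":0}]'; python3 - <<'E'
from h import *
cv2.imwrite("pics/s3.png",manip.camera("scene"))
E
```

```text
clock: 6.3
position: [0.5418, -0.213, 0.2678]
ee_rot: [0.701, 0.713, 0.0, -0.0]
ft_force: [-0.2, 0.1, -0.4]
grip_width: -0.001
grasp_force: 0.0
clock: 6.8
position: [0.5417, -0.2047, 0.2679]
ee_rot: [0.701, 0.713, 0.0, -0.0]
ft_force: [0.7, -0.6, 0.2]
grip_width: 0.002
grasp_force: 0.0
```

View pics/s3.png

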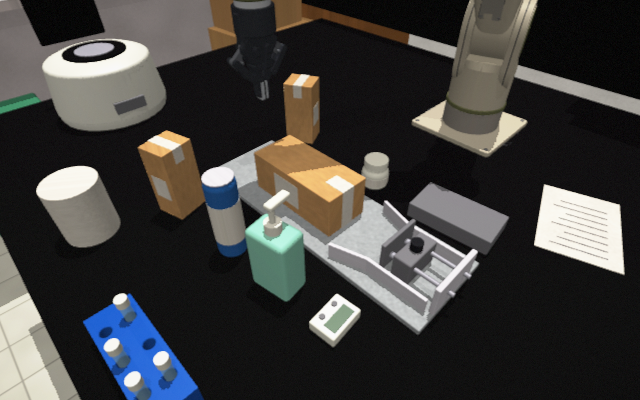

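The carton lies on its side on the bed, tape end towards the pad, with everything else unmoved. I back off, lower to pushing height with the fingers half open, and measure from the top.

```bash
python3 -m jog '[{"grip":1,"slide":[-3,0,0],"yaw":0},{"grip":1,"slide":[-4,0,0],"yaw":0},{"grip":0,"slide":[-1,0,2.5],"yaw":0},{"grip":0,"slide":[0,0,3.2],"yaw":0},{"grip":0,"slide":[0,0,3.2],"yaw":0},{"grip":0,"slide":[0,0,3.0],"yaw":0},{"grip":0,"slide":[0,0,2.6],"yaw":0},{"grip":0,"slide":[0,0,0],"yaw":0}]'; python3 - <<'E'
from h import *
im=manip.camera("top")
for r in manip.masks_of("carton","top"):
    m=r["region"].astype(np.uint8); print(r["conf"],r["centre"],cv2.boundingRect(m))
cv2.imwrite("pics/t4.png",cv2.resize(im[150:270,180:500],None,fx=2.5,fy=2.5,interpolation=cv2.INTER_CUBIC))
E
```

```text
clock: 7.65
position: [0.5412, -0.2838, 0.1195]
ee_rot: [0.702, 0.713, -0.001, -0.003]
ft_force: [-0.1, 0.2, 0.8]
grip_width: 0.501
grasp_force: 0.0
0.95 [355.4, 207.4] (301, 178, 112, 55)
0.77 [445.1, 111.5] (420, 80, 53, 62)
0.56 [329.0, 281.1] (315, 268, 29, 30)
```

View pics/t4.png

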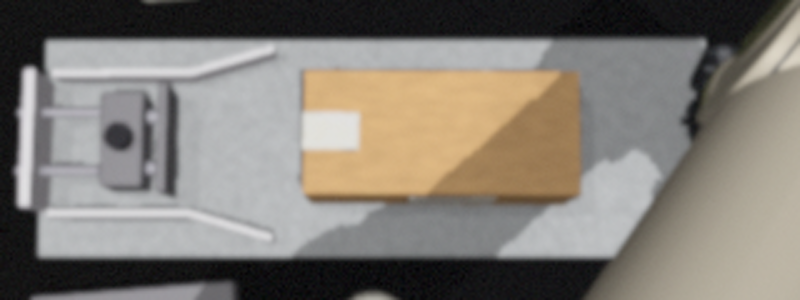

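Carton flat, top face crop corners (303,71)-(580,193), square to the rack. Now its offset from the channel.

```bash
python3 - <<'E'
from h import *
g=lambda x,y,z: at("top",(x/2.5+180,y/2.5+150),z).round(4)
for p in[(303,71),(580,71),(580,193),(303,193)]: print("car",g(*p,.102))
for p in[(60,77),(180,77),(60,211),(180,211)]: print("guide in",g(*p,.042))
for p in[(46,40),(706,40),(38,258),(590,258)]: print("bed",g(*p,.012))
E
```

```text
car [0.592  0.0377 0.102 ]
car [ 0.5941 -0.183   0.102 ]
car [ 0.4966 -0.1817  0.102 ]
car [0.4941 0.0357 0.102 ]
guide in [0.5968 0.2497 0.042 ]
guide in [0.5978 0.1469 0.042 ]
guide in [0.4823 0.2439 0.042 ]
guide in [0.4835 0.1427 0.042 ]
bed [0.6358 0.2723 0.012 ]
bed [ 0.641  -0.3078  0.012 ]
bed [0.4439 0.269  0.012 ]
bed [ 0.4501 -0.204   0.012 ]
```

```bash
python3 -m jog '[{"grip":0,"slide":[2,0.3,0],"yaw":0},{"grip":0,"slide":[2.5,0.1,0],"yaw":0},{"grip":0,"slide":[2,0,0],"yaw":0},{"grip":0,"slide":[1,0,0],"yaw":0},{"grip":0,"slide":[0.5,0,0],"yaw":0},{"grip":0,"slide":[0.5,0,0],"yaw":0},{"grip":0,"slide":[0.5,0,0],"yaw":0},{"grip":0,"slide":[0.5,0,0],"yaw":0}]'
python3 -m jog '[{"grip":0,"slide":[0.8,0,0],"yaw":0},{"grip":0,"slide":[0.8,0,0],"yaw":0},{"grip":0,"slide":[0.8,0,0],"yaw":0},{"grip":0,"slide":[0.8,0,0],"yaw":0}]'
```

```text
clock: 8.55
position: [0.5455, -0.1907, 0.1233]
ee_rot: [0.702, 0.712, -0.0, 0.001]
ft_force: [0.3, -3.5, 1.4]
grip_width: 0.498
grasp_force: 0.0
clock: 8.95
position: [0.5449, -0.1568, 0.1229]
ee_rot: [0.701, 0.713, 0.0, -0.0]
ft_force: [0.4, -3.9, 0.2]
grip_width: 0.497
grasp_force: 0.0
```

```bash
python3 -m jog '[{"grip":0,"slide":[0.8,0,0],"yaw":0},{"grip":0,"slide":[0.8,0,0],"yaw":0},{"grip":0,"slide":[0.8,0,0],"yaw":0},{"grip":0,"slide":[0.8,0,0],"yaw":0},{"grip":0,"slide":[0.8,0,0],"yaw":0},{"grip":0,"slide":[0.8,0,0],"yaw":0},{"grip":0,"slide":[0.8,0,0],"yaw":0}]'
python3 -m jog '[{"grip":0,"slide":[0.2,0,0],"yaw":0},{"grip":0,"slide":[0.2,0,0],"yaw":0},{"grip":0,"slide":[0.2,0,0],"yaw":0},{"grip":0,"slide":[0.2,0,0],"yaw":0}]'; python3 - <<'E'
from h import *
im=manip.camera("top")
cv2.imwrite("pics/t5.png",cv2.resize(im[150:270,180:500],None,fx=2.5,fy=2.5,interpolation=cv2.INTER_CUBIC))
E
```

```text
clock: 9.65
position: [0.544, -0.1009, 0.1229]
ee_rot: [0.701, 0.713, 0.0, -0.0]
ft_force: [-0.0, -3.5, 2.1]
grip_width: 0.497
grasp_force: 0.0
clock: 10.05
position: [0.5438, -0.0936, 0.1227]
ee_rot: [0.702, 0.713, -0.0, -0.0]
ft_force: [1.0, -2.4, 0.2]
grip_width: 0.498
grasp_force: 0.0
```

View pics/t5.png

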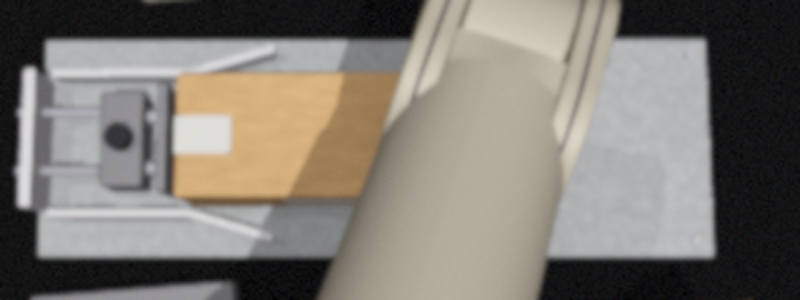

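The carton is centred between the guides with its front at crop x≈174, about 1 cm short of the pad (x≈168, seen lower). I creep forward and watch the force.

```bash
python3 -m jog '[{"grip":0,"slide":[0.2,0,0],"yaw":0},{"grip":0,"slide":[0.2,0,0],"yaw":0},{"grip":0,"slide":[0.2,0,0],"yaw":0}]'
python3 -m jog '[{"grip":0,"slide":[0.2,0,0],"yaw":0},{"grip":0,"slide":[0.2,0,0],"yaw":0}]'
python3 -m jog '[{"grip":0,"slide":[0.2,0,0],"yaw":0},{"grip":0,"slide":[0.1,0,0],"yaw":0}]'
```

```text
clock: 10.4
position: [0.5438, -0.0874, 0.1228]
ee_rot: [0.701, 0.713, -0.0, -0.0]
ft_force: [-0.1, -2.3, -0.4]
grip_width: 0.494
grasp_force: 0.0
clock: 10.6
position: [0.5437, -0.0833, 0.1228]
ee_rot: [0.701, 0.713, -0.0, -0.0]
ft_force: [-0.6, -1.9, -0.8]
grip_width: 0.504
grasp_force: 0.0
clock: 10.8
position: [0.5437, -0.0806, 0.1229]
ee_rot: [0.701, 0.713, -0.0, 0.0]
ft_force: [0.3, -3.5, -0.1]
grip_width: 0.499
grasp_force: 0.0
```

```bash
python3 -m jog '[{"grip":0,"slide":[0.2,0,0],"yaw":0},{"grip":0,"slide":[0.1,0,0],"yaw":0}]'
python3 -m jog '[{"grip":0,"slide":[0.2,0,0],"yaw":0},{"grip":0,"slide":[0.1,0,0],"yaw":0}]'
python3 -m jog '[{"grip":0,"slide":[0.2,0,0],"yaw":0},{"grip":0,"slide":[0.1,0,0],"yaw":0}]'
```

```text
clock: 11.0
position: [0.5434, -0.0787, 0.1229]
ee_rot: [0.702, 0.712, -0.001, 0.0]
ft_force: [-2.5, -8.7, 0.6]
grip_width: 0.502
grasp_force: 0.0
clock: 11.2
position: [0.5432, -0.0768, 0.123]
ee_rot: [0.702, 0.712, -0.001, 0.001]
ft_force: [-1.8, -11.7, 0.6]
grip_width: 0.5
grasp_force: 0.0
clock: 11.4
position: [0.543, -0.075, 0.1231]
ee_rot: [0.703, 0.712, -0.001, 0.001]
ft_force: [-1.9, -16.0, 0.5]
grip_width: 0.496
grasp_force: 0.0
```

Wrist force is 16 N, about 3 N of it friction, so the pad takes about 13 N. I hold here.

```bash
python3 -m jog '[{"grip":0,"slide":[0.05,0,0],"yaw":0},{"grip":0,"slide":[0,0,0],"yaw":0},{"grip":0,"slide":[0,0,0],"yaw":0}]'
python3 -m jog '[{"grip":0,"slide":[0,0,0],"yaw":0},{"grip":0,"slide":[0,0,0],"yaw":0},{"grip":0,"slide":[0,0,0],"yaw":0},{"grip":0,"slide":[0,0,0],"yaw":0},{"grip":0,"slide":[0,0,0],"yaw":0}]'
python3 -m jog '[{"grip":0,"slide":[0,0,0],"yaw":0},{"grip":0,"slide":[0,0,0],"yaw":0},{"grip":0,"slide":[0,0,0],"yaw":0},{"grip":0,"slide":[0,0,0],"yaw":0},{"grip":0,"slide":[0,0,0],"yaw":0}]'
```

```text
clock: 11.7
position: [0.543, -0.0749, 0.1231]
ee_rot: [0.703, 0.711, -0.001, 0.001]
ft_force: [-1.8, -15.9, 0.8]
grip_width: 0.502
grasp_force: 0.0
clock: 12.2
position: [0.543, -0.0748, 0.1231]
ee_rot: [0.703, 0.712, -0.001, 0.001]
ft_force: [-1.8, -15.2, 0.9]
grip_width: 0.501
grasp_force: 0.0
clock: 12.7
position: [0.543, -0.0749, 0.1231]
ee_rot: [0.703, 0.712, -0.002, 0.001]
ft_force: [-2.8, -16.1, 1.2]
grip_width: 0.498
grasp_force: 0.0
```

```bash
python3 -m jog '[{"grip":0,"slide":[-0.1,0,0],"yaw":0},{"grip":0,"slide":[-0.1,0,0],"yaw":0},{"grip":0,"slide":[-0.15,0,0],"yaw":0},{"grip":0,"slide":[-0.15,0,0],"yaw":0},{"grip":0,"slide":[-0.15,0,0],"yaw":0},{"grip":0,"slide":[-0.15,0,0],"yaw":0},{"grip":0,"slide":[-0.15,0,0],"yaw":0},{"grip":0,"slide":[-0.15,0,0],"yaw":0}]'
python3 -m jog '[{"grip":0,"slide":[-0.2,0,0],"yaw":0},{"grip":0,"slide":[-0.4,0,0],"yaw":0},{"grip":0,"slide":[-2,0,0],"yaw":0},{"grip":0,"slide":[-3,0,0],"yaw":0},{"grip":0,"slide":[-3,0,0],"yaw":0},{"grip":0,"slide":[-3,0,-1],"yaw":0},{"grip":0,"slide":[-2,0,-2],"yaw":0},{"grip":0,"slide":[0,0,0],"yaw":0}]'; python3 - <<'E'
from h import *
cv2.imwrite("pics/s6.png",manip.camera("scene")[100:350,180:500].repeat(2,0).repeat(2,1))
im=manip.camera("top")
cv2.imwrite("pics/t6.png",cv2.resize(im[150:270,180:500],None,fx=2.5,fy=2.5,interpolation=cv2.INTER_CUBIC))
E
```

```text
clock: 13.5
position: [0.544, -0.0813, 0.123]
ee_rot: [0.701, 0.713, 0.0, -0.0]
ft_force: [-0.0, 0.5, 0.5]
grip_width: 0.503
grasp_force: 0.0
clock: 14.3
position: [0.5461, -0.2223, 0.1554]
ee_rot: [0.703, 0.711, 0.0, 0.002]
ft_force: [0.1, 0.8, 0.7]
grip_width: 0.506
grasp_force: 0.0
```

View pics/t6.png

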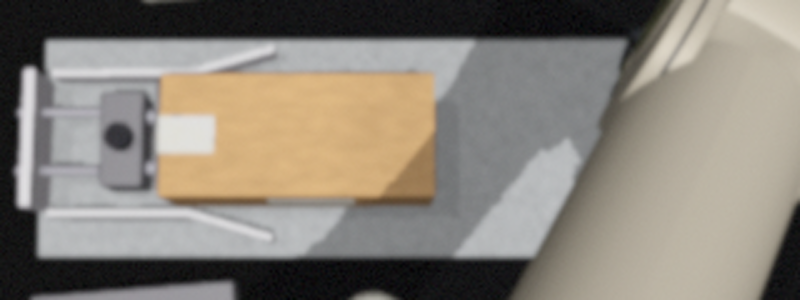

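View pics/s6.png

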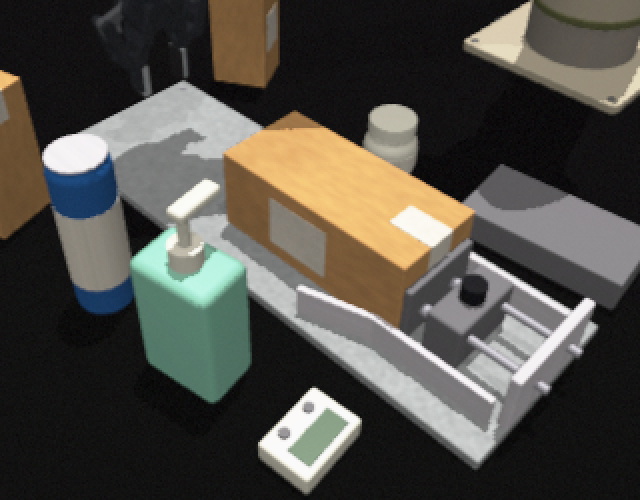

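The carton lies flat between the guides with its front against the pad (top crop x≈158). The gripper is clear and the bystanders are unmoved, so I hand in.

```bash
python3 -c "
from workcell import manip
print(manip.hand_in())"
```

```text
the job is handed in; nothing more can be done
None
```

The carton was tipped over and slid between the guides, then held against the pad for about 1.3 s at 15–16 N wrist force (about 13 N on the pad after friction); it was left lying flat against the pad and handed in at about 14 s.

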